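Lock the tube disc of a rotator with its spring clip

TASK

Slide the tube disc of the rotator back along its shaft until it is fully home against its stop, then take the narrower of the two spring clips from the stand and press it straight down over the shaft into the groove just in front of the disc's hub until it snaps fully home, and let go of it. Go gently: the shaft is on soft mounts, so do not press it down by more than about 18 mm, do not push the disc with more than about 20 N, and ease off as soon as the clip snaps. Leave the wider clip and everything else on the bench where it is.

Things in the scene. Friction and masses are not known exactly. Their poses are not given: they have to be found in the camera images.
- disc (a joint): How far the tube disc is out from its stop along the shaft, in m: 0 = home, up to 0.022 towards the shaft's free end. Friction about 3 N; it stays where left. White wheel, 120 mm in diameter, 8 mm thick, eight small tubes on its front (12 mm proud, to 66 mm from the axis), aluminium hub 32 mm in diameter reaching 42 mm forward of the disc.
- hub_face (a point): Centre of the hub's free end face, on the shaft axis; moves with the disc. y axis: along the shaft from the free end towards disc, stop and motor housing; z up. The face is a ring, 32 mm outside and 20 mm inside diameter: 6 mm of it stands above the shaft. Pushing it (or the disc) along +y slides the disc home. The disc's front face is 42 mm behind it (+y).
- groove (a point): Middle of the shaft groove, on the shaft axis; axes as hub_face. Groove 12 mm wide, 14 mm in diameter, in a level steel shaft of 20 mm diameter. With the disc home the hub face is at the groove's edge, 6 mm from this point; further out, the hub covers it. The clip takes roughly 10 to 15 N to press on; the force drops as it snaps home.
- shaft (a joint): How far the shaft, with groove and disc, is pressed down, in m: 0 = free, negative = down. Its free end is 24 mm beyond the groove's middle. Shaft and disc hang on springs as one: staying level, they sink 1 mm for each N pressed down on them (26 mm at most, then rigid) and rise again, damped, when let go; so the shaft sinks 10 to 15 mm before the clip snaps on. The points on it go with it.
- rotator: The rotator's fixed motor housing, a white box 170 mm (x) by 130 mm (y) by 185 mm high, on a foot 10 mm larger; origin under its centre on the bench. The shaft leaves its -y face; the groove is 141 mm from the origin along -y, its axis 130 mm up.
- clip: Spring clip to use, the narrower one: steel, 40 g, 8 mm thick, crown 36 mm wide, 29 mm over the legs, upright in the stand. Origin: centre of its opening, to come onto the shaft axis. z up, x across the opening, y through it (along the shaft when fitted, either way round). Two sprung legs end 8.1 mm below the origin; their round jaws leave a 10 mm mouth that springs open over the groove.
- clip_grip (a point): Point on the axis of the clip's upright grip, 39 mm above the clip's origin; axes as clip. The grip is 14 x 14 mm and stands on the crown, from 21 to 57 mm above the clip's origin. The crown's underside, 7 mm above the clip's origin, rests on the groove when the clip is home.
- spare_clip: The wider clip for another shaft, in the other pocket: 50 mm over its crown, 43 mm over its legs, 8 mm thick, with a shorter upright grip, 14 x 14 mm and 22 mm tall; origin and axes as for the clip. Not to be used.
- stand: Fixed white plastic stand, 165 x 50 mm and 26 mm high; origin under its centre. Its two pockets are 40 mm from the centre along +x and -x, each 47 mm (x) by 11 mm (y) and 16 mm deep. Either clip may be in either one; each stands loosely on the pocket's floor, its origin 18.1 mm above the bench.
- reagent: White plastic bottle, 68 mm in diameter, 150 mm tall; origin under its centre.
- jar: Glass jar with lid, 70 mm in diameter, 85 mm tall; origin under its centre.
- beaker: Glass beaker, 70 mm in diameter, 80 mm tall; origin under its centre.
- tip_box: Pipette tip box, 85 x 120 x 60 mm; origin under its centre.
- marker: Black marker pen lying on the bench, 12 mm thick, about 120 mm long along its x; origin at its underside.
- driver: Screwdriver lying on the bench along its x; origin at its underside.
Mind the look-alikes: they are no part of the job. Leave any pink or yellow look-alike of the clip alone.

How it is judged (in metres and radians):
On the way, in this order (a step that is already met when the one before it is completed fails the run):
1. the disc is slid home against its stop (value of joint disc below 0.002 m), for 0.2 s.
2. the clip is snapped into the groove with the disc home (value of joint disc below 0.002 m and distance between clip and groove below 0.003 m and z of clip in the frame of groove below 0.002 m and angle between the y axis of clip and the y axis of groove, either way round below 0.12 rad), for 0.2 s.
At the end, for the whole second after the job is handed in: The disc is within 2 mm of its stop; the narrower clip sits in the shaft groove, its opening's centre within 3 mm of the groove's centre and no more than 2 mm above it, square to the shaft within 0.12 rad; it is released and still (all of step 2 and linear speed of clip below 0.02 m/s and contact force between clip and the fingers below 0.1 N); the robot touches nothing.
It fails at once if the shaft is pressed down by more than 20.5 mm (value of joint shaft below -0.0205 m).
It fails at once if the robot pushes the disc, shaft or housing with more than 24 N (contact force between any of the arm, the fingers and rotator above 24 N).
It fails at once if the wider clip is moved by more than 15 mm (distance of spare_clip from where it was at the start of the episode above 0.015 m).
It fails at once if a bystander is moved by more than 30 mm (distance of any of reagent, jar, beaker, tip_box, marker, driver from where it was at the start of the episode above 0.03 m).
It also fails if it takes over 66 s, if anything falls off the work surface, if the arm or the gripper's body presses on something with over 40 N, if the wrist force passes 120 N, or if a joint passes its speed limit or range.

ROBOT

A 6-joint arm with a two-finger parallel gripper is mounted at the origin on the work surface. World frame = base frame: x ahead of the robot, y to its left, z up, the work surface at z = 0. Lengths are in mm, angles in rad, forces in N, time in s.
With the tool pointing down it reaches from about 350 to 975 mm from the base axis. Payload 7.1 kg.
Tool frame: the origin (TCP) lies between the finger pads; the fingertips stand 14 mm ahead of it and the grasp point (between the pads) lies 5 mm behind it; z points along the fingers, y is the direction in which the jaws open and shut (so a half turn about z gives the same grasp; the last joint's range is limited). The gripper opens to 88 mm and grips with 3 to 60 N. Pads are 20 mm wide; open, the fingers measure 115 mm over their backs; the gripper's body (75 mm by 178 mm) begins 61 mm behind the grasp point.
Start: joints at [-1.168, 0.423, 1.63, -0, 1.089, -0.019], TCP at [255.892, -570.197, 236.675] pointing down, gripper open.
Joint ranges: [-3, 3], [-0.9, 2.11], [0.09, 2.58], [-1.31, 4.45], [0.11, 2.69], [-2.54, 2.54]. Speed limits (rad/s): [2.39, 2.39, 3.01, 3.14, 3.14, 3.14].

INTERFACE

Orientations are given as a rotation vector (axis times angle).
In Python, from workcell import get_obs, get_image, calibration, close_job, regions_of, place_of gives the robot as it stands.
- The arm moves only by the tool move_arm, never from a script. Its argument "deltas" is a list of rows, each a list of 5 numbers: the closure in counts, from 0 (fully open) to 255 (shut), then the shift along the tool's x, y, z in m, then the turn about the tool's z in rad. In form: [[grip, x, y, z, roll], ...]. A call has 1 to 5 rows; each row is the pose to reach, as a shift and turn from the pose commanded when the call began, along the tool's axes at that moment; what a row does not reach only later rows make up. A row lasts 1/12 s, in which the tool goes at most 41.7 mm and 7.16 degrees, less where a joint would pass 70% of its speed; a pose out of reach is approached as far as the arm can. A call with a gripper value outside its range is refused whole. The fingers move at their own pace and stop on an object; the grip force is fixed at half the most. Time passes only in rows, so rows that repeat a pose let the fingers close. It gives the time, the measured TCP pose, the force and the opening at its end, in the units of the state.
- get_obs(): the state, without advancing time (a new reading comes with each control period).
- get_image(name): name is "scene" or "top"; returns the picture (400x640x3 uint8, blue, green, red); there is no depth.
- calibration(name): a dict with "intrinsics" (3x3 intrinsics, pixels), "distortion" ([k1, k2, p1, p2, k3] as OpenCV has them; the pictures are not rectified), "world_to_cam" (4x4, takes a point from world to camera coordinates). Camera axes: x right, y down, z forward; pixel columns grow to the right and rows downward; lengths in mm; the calibration is good to about 2 mm. A picture is of the moment at which its call begins. calibration takes no time and is no camera call.
- close_job(): hands the job in, once; it reports no verdict.
Trained networks look in the newest picture that a camera, given by its name, has taken for a name from the list of things; names that differ only in an ending like _2 or _b are one class to them, and where a whole thing is asked for, a point or a joint stands for the part that bears it (a point fixed in the world has none). Each returns a list of dicts, best first, with "conf" (0 to 1); they miss things now and then, are a little off and sometimes report something else, mostly with a low value. They report only what shows in the picture. A call takes as long as a camera call. They do not tell look-alikes from the thing itself.
- regions_of(camera, name): "region" (400x640 bool, what is visible of it).
- place_of(camera, name): "location" ([x, y, z] in mm, in world coordinates, good to about 4 mm: a listed point, or the origin of a listed thing).
The state is a dict: "t": time; "qpos": joint angles; "qvel": joint speeds; "joint_torque": joint torques, N m; "ee_pos": TCP position; "orientation": TCP orientation; "ft_force": force on the tool from outside, world axes, zero at the start; "moment": the same for the moment, N m; "width": finger opening in mm.
Only numpy, scipy, OpenCV 4.12 (cv2) and the standard library are available. Lean on these libraries where they do the work, as an engineer would, in place of code of your own. Each camera call takes 0.05 s, during which the arm holds its last target.

## Working session

There is one attempt and no reset: what is moved stays moved. The work goes in short steps, Python scripts to look and compute and a tool call to move; the robot and the scene stay as the last step left them, time stands still between calls to the robot, and variables do not carry over. Pictures are saved under pics/ and viewed, and the job is handed in when it is done.

Besides the shell and the picture viewer there is one more tool, called after "Request:" in YAML: its name, and indented under it one key for each argument. move_arm: Moves the arm, as the interface text tells. Its arguments: {"type":"object","properties":{"deltas":{"type":"array","items":{"type":"array","items":{"type":"number"}}}},"required":["deltas"]}

```bash
mkdir -p pics; ls; python3 - <<'E'
from workcell import *
import cv2, numpy as np
o=get_obs(); print({k:np.round(v,3) for k,v in o.items()})
for c in ("scene","top"):
    im=get_image(c); cv2.imwrite(f"pics/{c}0.png",im)
    k=calibration(c); print(c,np.round(k['intrinsics'],1).tolist(),k['distortion'],np.round(k['world_to_cam'],3).tolist())
    for n in ("clip","spare_clip","hub_face","groove","clip_grip","rotator","stand"):
        print(c,n,[(round(d['conf'],2),np.round(d['location'],1).tolist()) for d in place_of(c,n)])
print(get_obs()['t'])
E
```

```text
pics
{'t': np.float64(0.0), 'qpos': array([-1.168,  0.424,  1.631, -0.   ,  1.089, -0.019]), 'qvel': array([-0.   , -0.001, -0.001,  0.   , -0.001,  0.001]), 'joint_torque': array([-0.0000e+00, -5.4464e+01, -2.7366e+01,  6.4000e-02,  2.3000e-02,
       -0.0000e+00]), 'ee_pos': array([ 255.669, -569.752,  235.929]), 'orientation': array([-3.071, -0.657,  0.   ]), 'ft_force': array([ 0.407, -0.341, -0.43 ]), 'moment': array([-0.045, -0.005,  0.04 ]), 'width': np.float64(87.867)}
scene [[502.2, 0.0, 327.4], [0.0, 502.2, 198.0], [0.0, 0.0, 1.0]] [-0.04005877  0.          0.          0.          0.        ] [[-0.757, 0.653, -0.004, 499.989], [0.554, 0.639, -0.534, -181.614], [-0.346, -0.406, -0.846, 1401.031], [0.0, 0.0, 0.0, 1.0]]
scene clip [(0.68, [504.2, -342.6, 5.9]), (0.59, [524.4, -243.5, 17.0]), (0.46, [423.1, -265.2, 9.0])]
scene spare_clip [(0.64, [600.8, -251.2, 21.6])]
scene hub_face [(0.66, [554.4, 9.7, 128.7])]
scene groove [(0.59, [552.9, 18.1, 131.9])]
scene clip_grip [(0.69, [527.7, -245.9, 52.1]), (0.65, [420.3, -263.4, 49.5]), (0.58, [508.8, -341.3, 46.5])]
scene rotator [(0.6, [529.3, 154.5, 3.3])]
scene stand [(0.66, [418.5, -433.6, -2.2])]
top [[476.6, 0.0, 320.5], [0.0, 476.6, 192.6], [0.0, 0.0, 1.0]] [-0.11721044  0.          0.          0.          0.        ] [[-0.0, -1.0, -0.015, -103.272], [-0.987, 0.003, -0.158, 590.432], [0.158, 0.015, -0.987, 1400.379], [0.0, 0.0, 0.0, 1.0]]
top clip [(0.63, [526.8, -248.4, 18.3]), (0.43, [420.9, -260.9, 8.3]), (0.4, [506.8, -340.1, 9.3])]
top spare_clip []
top hub_face [(0.8, [550.1, 11.8, 133.2])]
top groove [(0.85, [553.1, 11.7, 128.3]), (0.63, [748.8, -180.9, 3.5])]
top clip_grip [(0.5, [507.5, -343.6, 42.7]), (0.44, [420.3, -264.5, 45.8]), (0.37, [522.4, -240.1, 65.9])]
top rotator [(0.61, [525.6, 151.7, -1.8]), (0.44, [747.7, -182.8, -0.2])]
top stand [(0.9, [561.4, -246.7, 2.7])]
0.8
```

View pics/scene0.png

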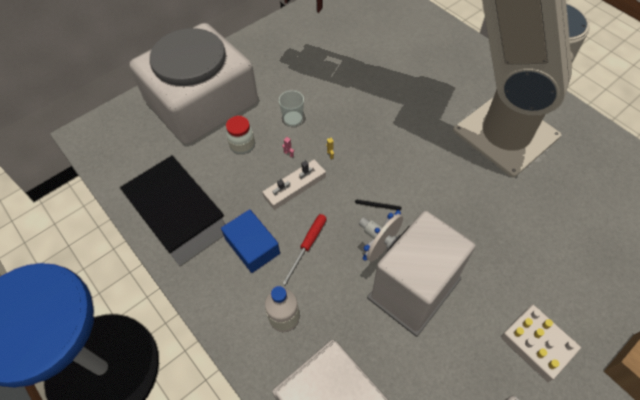

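View pics/top0.png

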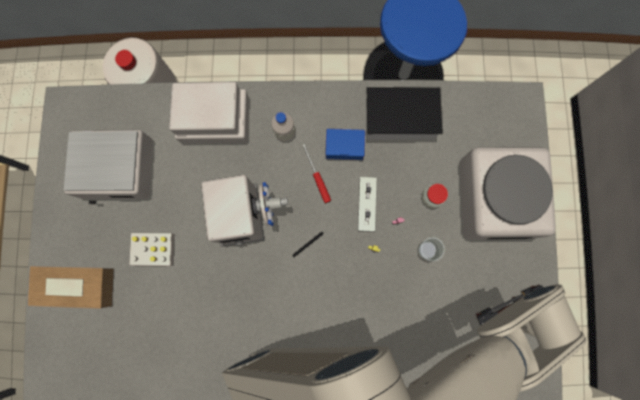

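The scene picture shows the white stand at (295,183) with a dark clip in each pocket: (305,170) and (281,185). The pink (288,146) and yellow (331,147) look-alikes stand loose on the bench. The rotator's disc and hub are at (380,235). I'll enlarge the stand and the rotator.

```bash
cat > h.py <<'E'
from workcell import *
import cv2, numpy as np
def proj(c,P):
    k=calibration(c);T=np.array(k['world_to_cam']);P=np.atleast_2d(np.array(P,float))
    return cv2.projectPoints(P,cv2.Rodrigues(T[:3,:3])[0],T[:3,3],np.array(k['intrinsics']),np.array(k['distortion']))[0].reshape(-1,2)
def ray(c,uv):
    k=calibration(c);T=np.array(k['world_to_cam'])
    n=cv2.undistortPoints(np.array([[uv]],float),np.array(k['intrinsics']),np.array(k['distortion'])).reshape(2)
    R=T[:3,:3];return -R.T@T[:3,3],R.T@np.array([n[0],n[1],1])
def atz(c,uv,z):
    o,d=ray(c,uv);return o+d*(z-o[2])/d[2]
E
python3 - <<'E'
from h import *
s=cv2.imread('pics/scene0.png');t=cv2.imread('pics/top0.png')
def crop(im,x,y,w,h,f):return cv2.resize(im[y:y+h,x:x+w],None,fx=f,fy=f,interpolation=cv2.INTER_CUBIC)
a=np.hstack([crop(s,255,130,80,80,5),crop(t,340,160,80,80,5)])
cv2.imwrite('pics/c1.png',a)
a=np.hstack([crop(s,340,190,100,100,4),crop(t,200,160,100,100,4)])
cv2.imwrite('pics/c2.png',a)
E
```

```text
(no output)
```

View pics/c1.png

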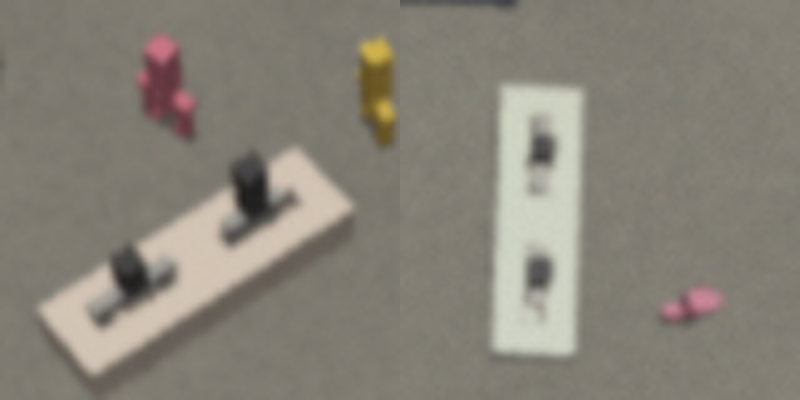

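View pics/c2.png

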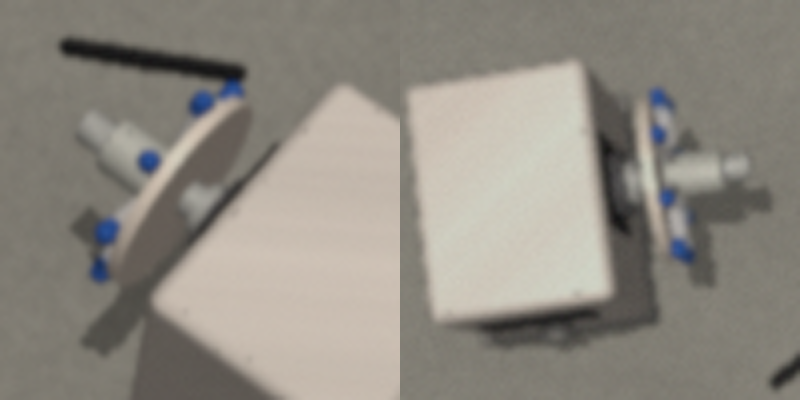

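Candidates in the scene picture: dark (305,170), dark (281,185), pink (288,146) and yellow (331,147). The one at (305,170) fits the description. It is dark steel in the stand, with a visibly taller grip (36 mm against 22 mm) and a shorter crown. The (281,185) clip has the short grip and wide crown, so it's the spare. Next I'll fit the poses.

```bash
python3 - <<'E'
from h import *
from scipy.optimize import least_squares
def box(x,y,a,L,W,z):
    c,s=np.cos(a),np.sin(a)
    return [[x+c*u-s*v,y+s*u+c*v,z] for u,v in [(L,-W),(L,W),(-L,W),(-L,-W)]]
def fit(obs,L,W,z,g):
    def f(p):
        r=[]
        for c,pts in obs.items():
            q=proj(c,box(*p,L,W,z))
            for i,uv in pts.items(): r+=list(q[i]-uv)
        return np.array(r)
    s=least_squares(f,g,x_scale=[1,1,.01]);return s.x,f(s.x).reshape(-1,2)
# idx 0:(+x,-y) 1:(+x,+y) 2:(-x,+y) 3:(-x,-y); top view: u~-y, v~-x
ST={0:(376.8,177.4),1:(360,177),2:(358.4,230.4),3:(375.4,231)}
SS={0:(262.8,192),1:(274,205),2:(325.6,171.8),3:(314,159.8)}
for o in ({'top':ST},{'scene':SS},{'top':ST,'scene':SS}):
    p,r=fit(o,82.5,25,26,[560,-247,0]);print('stand',np.round(p,3),np.round(r,1).tolist())
RT={0:(245,175.2),1:(202,182.2),2:(209,241),3:(253.3,234.5)}
RS={3:(425.7,210.6),0:(378,264.8)}
for o in ({'top':RT},{'top':RT,'scene':RS}):
    p,r=fit(o,85,65,185,[527,153,.13]);print('rot',np.round(p,3),np.round(r,1).tolist())
    x,y,a=p;print('groove',x+141*np.sin(a),y-141*np.cos(a))
s=cv2.imread('pics/scene0.png');t=cv2.imread('pics/top0.png')
for c in('scene','top'):
  print(c,proj(c,[[527,-246,57+18],[600,-251,57]]))
E
```

```text
stand [ 5.58422e+02 -2.48437e+02 -4.20000e-02] [[-0.4, 0.2], [0.3, -0.0], [0.3, -0.1], [-0.3, -0.1]]
stand [ 5.59926e+02 -2.45012e+02 -4.40000e-02] [[-0.4, 0.1], [-0.2, 0.4], [0.4, -0.2], [0.2, -0.4]]
stand [ 5.59111e+02 -2.46709e+02 -4.30000e-02] [[-0.9, 0.0], [-0.3, -0.2], [-0.3, -0.4], [-0.8, -0.3], [-0.5, -0.4], [-0.3, -0.2], [0.2, -0.8], [0.0, -0.9]]
rot [5.26086e+02 1.50270e+02 1.56000e-01] [[1.4, -1.0], [-1.5, -0.6], [-1.3, 1.1], [1.3, 0.4]]
groove 547.9727486707833 10.9794300580744
rot [5.26902e+02 1.54085e+02 1.60000e-01] [[-0.1, -1.3], [-2.9, -0.8], [-2.5, 0.9], [0.0, -0.1], [-0.5, -3.2], [-1.5, -0.7]]
groove 549.4088810638349 14.892834758852615
scene [[303.45088724 163.33227056]
 [279.77365646 181.98045926]]
top [[368.38500118 212.03496873]
 [369.1549605  188.67257192]]
```

```bash
python3 - <<'E'
from h import *
print(atz('scene',(305,162.2),75), atz('top',(368,212.6),75))
for c in('scene','top'):
  for n in('clip_grip','clip'):
    print([(round(d['conf'],2),np.round(d['location'],1).tolist()) for d in place_of(c,n)])
s=get_image('scene');t=get_image('top')
def crop(im,x,y,w,h,f):return cv2.resize(im[y:y+h,x:x+w],None,fx=f,fy=f,interpolation=cv2.INTER_LANCZOS4)
cv2.imwrite('pics/c3.png',np.hstack([crop(s,285,145,40,40,10),crop(t,350,195,40,40,10)]))
cv2.imwrite('pics/c4.png',np.hstack([crop(s,350,205,40,40,10),crop(t,250,182,40,40,10)]))
E
```

```text
[ 521.84796065 -246.16776881   75.        ] [ 525.32383818 -244.83604279   75.        ]
[(0.69, [527.7, -245.9, 52.1]), (0.65, [420.3, -263.4, 49.5]), (0.58, [508.8, -341.3, 46.5])]
[(0.68, [504.2, -342.6, 5.9]), (0.59, [524.4, -243.5, 17.0]), (0.46, [423.1, -265.2, 9.0])]
[(0.5, [507.5, -343.6, 42.7]), (0.44, [420.3, -264.5, 45.8]), (0.37, [522.4, -240.1, 65.9])]
[(0.63, [526.8, -248.4, 18.3]), (0.43, [420.9, -260.9, 8.3]), (0.4, [506.8, -340.1, 9.3])]
```

View pics/c3.png

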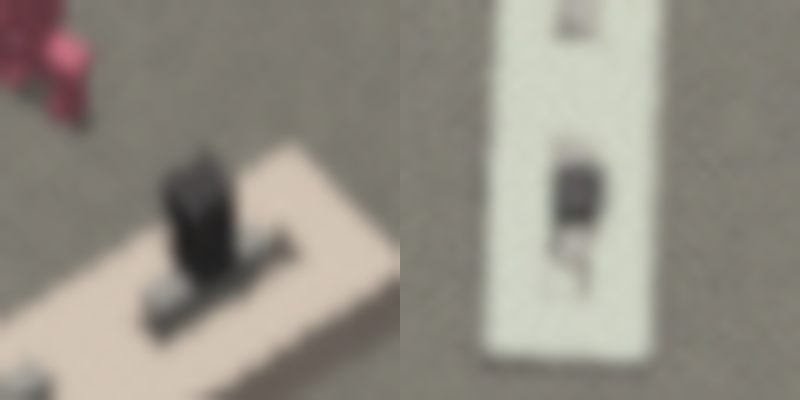

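View pics/c4.png

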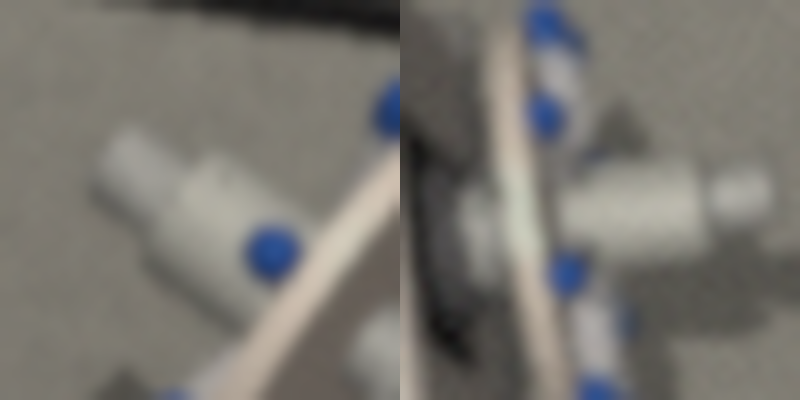

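```bash
cat > ov.py <<'E'
from h import *
def circ(G,a,d,r,n=60):
    t=np.linspace(0,2*np.pi,n);y=np.array([-np.sin(a),np.cos(a),0]);x=np.array([np.cos(a),np.sin(a),0])
    return np.array(G)+y*d+r*(np.cos(t)[:,None]*x+np.sin(t)[:,None]*np.array([0,0,1]))
def overlay(im,c,x0,y0,w,h,f,G,a,disc):
    I=cv2.resize(im[y0:y0+h,x0:x0+w],None,fx=f,fy=f,interpolation=cv2.INTER_LANCZOS4)
    for d,r,col in [(-24,10,(0,0,255)),(6-disc,16,(0,255,0)),(6-disc,10,(0,0,255)),(48-disc,60,(255,0,255)),(48-disc,16,(0,255,0))]:
        q=(proj(c,circ(G,a,d,r))-[x0,y0]+.5)*f-.5
        cv2.polylines(I,[np.round(q).astype(int)],True,col,1)
    return I
E
python3 - <<'E'
from ov import *
s=cv2.imread('pics/scene0.png');t=cv2.imread('pics/top0.png')
def show(name,G,a,d):
    cv2.imwrite(name,np.hstack([overlay(s,'scene',345,195,50,60,8,G,a,d),overlay(t,'top',245,170,50,60,8,G,a,d)]))
show('pics/o1.png',[550,12.5,130],.158,17)
E
```

```text
(no output)
```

View pics/o1.png

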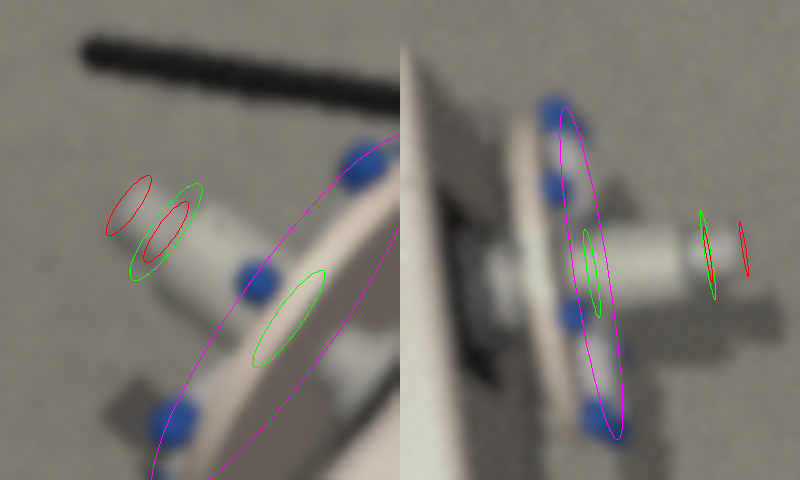

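```bash
python3 - <<'E'
from ov import *
s=cv2.imread('pics/scene0.png');t=cv2.imread('pics/top0.png')
def show(name,G,a,d):
    cv2.imwrite(name,np.hstack([overlay(s,'scene',345,195,50,60,8,G,a,d),overlay(t,'top',245,170,50,60,8,G,a,d)]))
show('pics/o2.png',[551,13,130],.158,10)
E
```

```text
(no output)
```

View pics/o2.png

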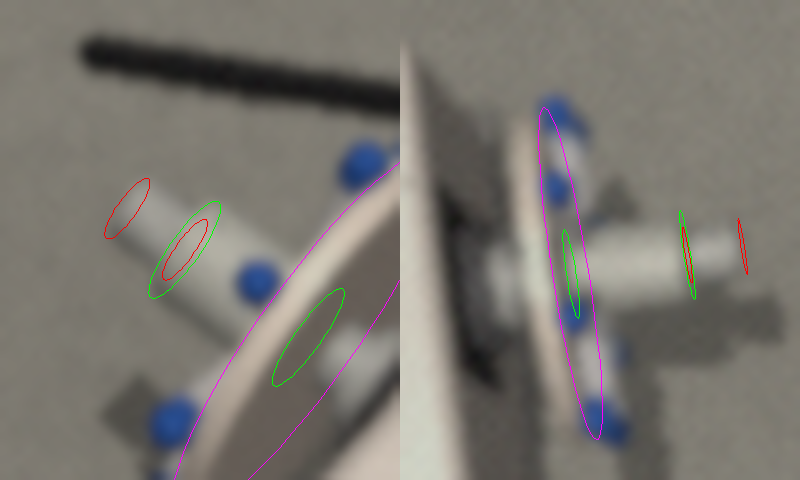

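```bash
cat >> h.py <<'E'
from scipy.spatial.transform import Rotation as Rn
def delta(target,yaw=None):
    o=get_obs();R=Rn.from_rotvec(o['orientation']).as_matrix()
    d=R.T@(np.array(target)-o['ee_pos']);cur=np.arctan2(R[1,0],R[0,0])
    print('t',round(float(o['t']),2),'d(m)',np.round(d/1000,4),'yaw',round(cur,4),'roll',None if yaw is None else round(-(yaw-cur),4),'tilt',np.round(R[:,2],4),'F',np.round(o['ft_force'],2),'p',np.round(o['ee_pos'],1))
E
python3 -c "
from h import *
delta([556.7,-22.6,236],1.729)"
```

```text
t 1.1 d(m) [ 0.4986 -0.3764  0.0007] yaw 0.4218 roll -1.3072 tilt [ 0.e+00 -1.e-04 -1.e+00] F [-0.38  0.33  0.51] p [ 255.9 -570.2  236.7]
```

Request:
move_arm:
  deltas:
    - [255,0.03,-0.0226,0,-0.12]
    - [255,0.06,-0.0452,0,-0.24]
    - [255,0.09,-0.0678,0,-0.36]
    - [255,0.12,-0.0904,0,-0.48]
    - [255,0.15,-0.113,0,-0.6]

```text
t: 1.52
ee_pos: [346.9, -404.2, 236.8]
orientation: [2.736, 1.543, 0.0]
ft_force: [1.2, 0.4, -1.3]
width: 58.1
```

```bash
python3 -c "
from h import *
delta([556.7,-22.6,236],1.729)"
```

```text
t 1.52 d(m) [ 0.4351 -0.0179  0.0008] yaw 1.0271 roll -0.7019 tilt [ 2.e-04 -2.e-04 -1.e+00] F [ 1.23  0.36 -1.26] p [ 346.9 -404.2  236.8]
```

Request:
move_arm:
  deltas:
    - [255,0.04,-0.0016,0,-0.12]
    - [255,0.08,-0.0033,0,-0.24]
    - [255,0.12,-0.005,0,-0.36]
    - [255,0.16,-0.0066,0,-0.48]
    - [255,0.2,-0.0083,0,-0.6]

```text
t: 1.93
ee_pos: [444.5, -229.0, 237.0]
orientation: [2.157, 2.283, 0.0]
ft_force: [0.5, -0.5, 0.0]
width: 24.6
```

```bash
python3 -c "
from h import *
delta([556.7,-22.6,236],1.729)"
```

```text
t 1.93 d(m) [0.1997 0.1238 0.001 ] yaw 1.6276 roll -0.1014 tilt [ 6.e-04 -3.e-04 -1.e+00] F [ 0.49 -0.45  0.03] p [ 444.5 -229.   237. ]
```

Request:
move_arm:
  deltas:
    - [255,0.034,0.021,0,-0.1]
    - [255,0.068,0.042,0,-0.1]
    - [255,0.102,0.063,0,-0.1]
    - [255,0.136,0.084,0,-0.1]
    - [255,0.17,0.105,0,-0.1]

```text
t: 2.35
ee_pos: [540.7, -53.7, 237.0]
orientation: [2.047, 2.382, 0.0]
ft_force: [1.0, -0.5, -0.4]
width: 0.4
```

```bash
python3 -c "
from h import *
delta([556.7,-22.6,160],1.729)"
```

```text
t 2.35 d(m) [0.0283 0.0204 0.077 ] yaw 1.722 roll -0.007 tilt [ 6.e-04 -1.e-04 -1.e+00] F [ 1.   -0.45 -0.35] p [540.7 -53.7 237. ]
```

Request:
move_arm:
  deltas:
    - [255,0.02,0.015,0.02,-0.007]
    - [255,0.027,0.02,0.05,-0.007]
    - [255,0.027,0.02,0.07,-0.007]
    - [255,0.027,0.02,0.077,-0.007]
    - [255,0.027,0.02,0.077,-0.007]

```text
t: 2.77
ee_pos: [554.4, -25.7, 157.9]
orientation: [-2.037, -2.388, 0.004]
ft_force: [-1.1, -0.5, 0.3]
width: 0.3
```

```bash
python3 - <<'E'
from ov import *
delta([556.7,-22.6,156],1.729)
s=get_image('scene');t=get_image('top')
def show(name,G,a,d):
    cv2.imwrite(name,np.hstack([overlay(s,'scene',345,185,50,60,8,G,a,d),overlay(t,'top',245,170,50,60,8,G,a,d)]))
show('pics/o3.png',[550,13,130],.158,12)
E
```

```text
t 2.77 d(m) [0.0027 0.0028 0.0019] yaw 1.7293 roll 0.0003 tilt [-3.8e-03  2.0e-04 -1.0e+00] F [-1.05 -0.52  0.32] p [554.4 -25.7 157.9]
```

View pics/o3.png

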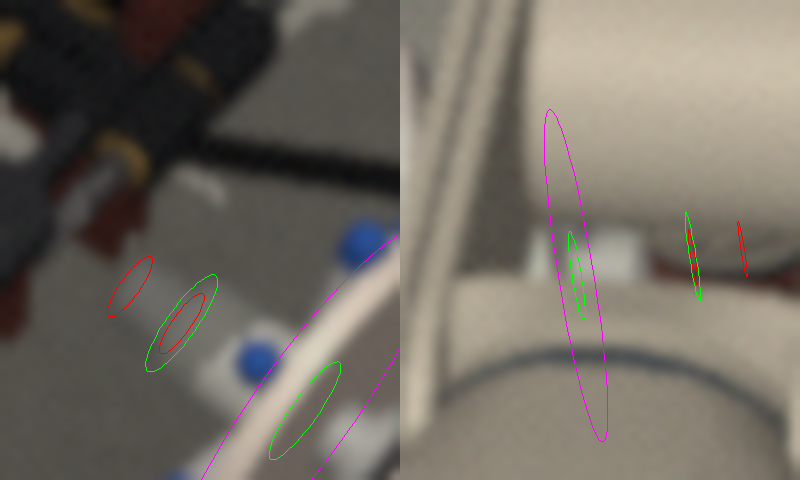

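Request:
move_arm:
  deltas:
    - [255,0.004,0.002,0.002,0]
    - [255,0.008,0.002,0.002,0]
    - [255,0.012,0.002,0.002,0]
    - [255,0.016,0.002,0.002,0]
    - [255,0.018,0.002,0.002,0]

```text
t: 3.28
ee_pos: [554.9, -7.3, 158.2]
orientation: [2.039, 2.39, 0.001]
ft_force: [0.4, -0.3, 0.6]
width: 0.4
```

```bash
python3 - <<'E'
from ov import *
delta([550,13,156],1.729)
s=get_image('scene')
cv2.imwrite('pics/o4.png',overlay(s,'scene',335,175,80,75,8,[550,13,130],.158,12))
E
```

```text
t 3.28 d(m) [ 0.0208 -0.0016  0.0022] yaw 1.729 roll -0.0 tilt [ 7.e-04  1.e-04 -1.e+00] F [ 0.43 -0.28  0.63] p [554.9  -7.3 158.2]
```

View pics/o4.png

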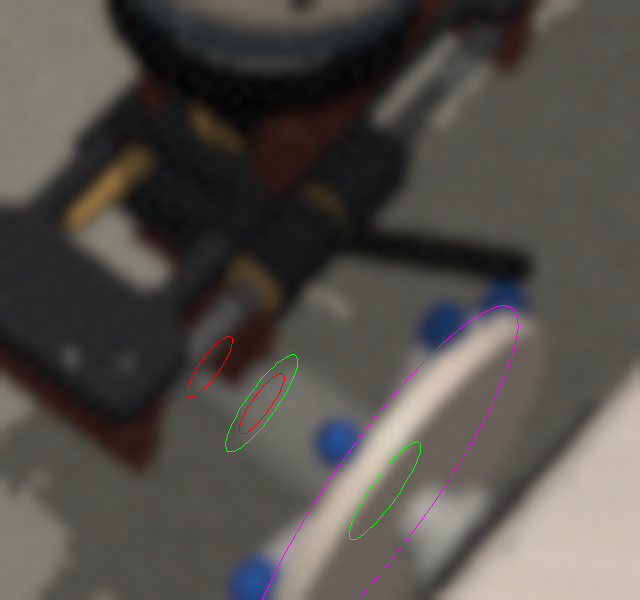

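Request:
move_arm:
  deltas:
    - [255,0.0,0,0.0025,0]
    - [255,0.002,0,0.0025,0]
    - [255,0.004,0,0.0025,0]

```text
t: 3.58
ee_pos: [554.0, -3.8, 155.0]
orientation: [-2.039, -2.389, 0.0]
ft_force: [-0.4, -0.3, 0.5]
width: 0.3
```

Request:
move_arm:
  deltas:
    - [255,0.0015,0,0,0]
    - [255,0.003,0,0,0]
    - [255,0.004,0,0,0]

```text
t: 3.83
ee_pos: [553.6, -0.2, 155.1]
orientation: [2.039, 2.39, -0.001]
ft_force: [0.6, -3.1, 0.1]
width: 0.4
```

Request:
move_arm:
  deltas:
    - [255,0.0015,0,0,0]
    - [255,0.003,0,0,0]
    - [255,0.004,0,0,0]

```text
t: 4.08
ee_pos: [552.9, 4.0, 155.2]
orientation: [2.039, 2.39, -0.0]
ft_force: [-0.5, -2.2, -0.1]
width: 0.6
```

Request:
move_arm:
  deltas:
    - [255,0.0015,0,0,0]
    - [255,0.003,0,0,0]
    - [255,0.004,0,0,0]

```text
t: 4.33
ee_pos: [552.3, 8.1, 155.2]
orientation: [2.039, 2.39, -0.0]
ft_force: [0.8, -5.4, -0.1]
width: 0.5
```

Request:
move_arm:
  deltas:
    - [255,0.001,0,0,0]
    - [255,0.002,0,0,0]
    - [255,0.002,0,0,0]

```text
t: 4.58
ee_pos: [552.3, 8.4, 155.3]
orientation: [2.036, 2.389, -0.003]
ft_force: [0.6, -12.4, -0.3]
width: 0.6
```

Request:
move_arm:
  deltas:
    - [255,0.001,0,0,0]
    - [255,0.001,0,0,0]

```text
t: 4.75
ee_pos: [552.3, 8.5, 155.4]
orientation: [2.035, 2.389, -0.004]
ft_force: [1.4, -17.0, -0.5]
width: 0.3
```

Request:
move_arm:
  deltas:
    - [255,-0.004,0,0,0]
    - [255,-0.012,0,0,0]
    - [255,-0.016,0,-0.02,0]
    - [255,-0.025,0,-0.055,0]
    - [255,-0.055,0,-0.08,0]

```text
t: 5.17
ee_pos: [560.2, -41.4, 236.6]
orientation: [-2.035, -2.391, -0.002]
ft_force: [1.5, -0.4, 0.9]
width: 0.5
```

```bash
python3 -c "
from h import *
delta([523.5,-245.5,236],1.571-.043)"
```

```text
t 5.17 d(m) [-0.1956 -0.0689  0.0002] yaw 1.7314 roll 0.2034 tilt [-8.e-04  2.e-03 -1.e+00] F [ 1.52 -0.4   0.93] p [560.2 -41.4 236.6]
```

Request:
move_arm:
  deltas:
    - [120,-0.038,-0.013,0,0.1]
    - [120,-0.076,-0.026,0,0.203]
    - [120,-0.114,-0.039,0,0.203]
    - [120,-0.152,-0.052,0,0.203]
    - [120,-0.19,-0.065,0,0.203]

```text
t: 5.58
ee_pos: [525.7, -242.7, 235.4]
orientation: [-2.271, -2.171, -0.002]
ft_force: [0.4, -0.0, -0.0]
width: 30.6
```

```bash
python3 - <<'E'
from ov import *
delta([523.5,-245.5,150],1.571-.043)
s=get_image('scene');t=get_image('top')
I=[]
for G in ([550.2,12,130],):
  cv2.imwrite('pics/o5.png',np.hstack([overlay(s,'scene',345,195,50,60,8,G,.158,0),overlay(t,'top',245,170,50,60,8,G,.158,0)]))
for c in('scene','top'):
  for n in('hub_face','groove'):
    print([(round(d['conf'],2),np.round(d['location'],1).tolist()) for d in place_of(c,n)])
E
```

```text
t 5.58 d(m) [-0.0029 -0.0022  0.0854] yaw 1.526 roll -0.002 tilt [ 7.e-04  8.e-04 -1.e+00] F [ 0.44 -0.   -0.02] p [ 525.7 -242.7  235.4]
[(0.87, [552.0, 21.5, 128.5])]
[(0.83, [550.3, 14.2, 129.4])]
[(0.89, [551.9, 21.1, 130.5])]
[(0.96, [554.2, 10.2, 129.3])]
```

View pics/o5.png

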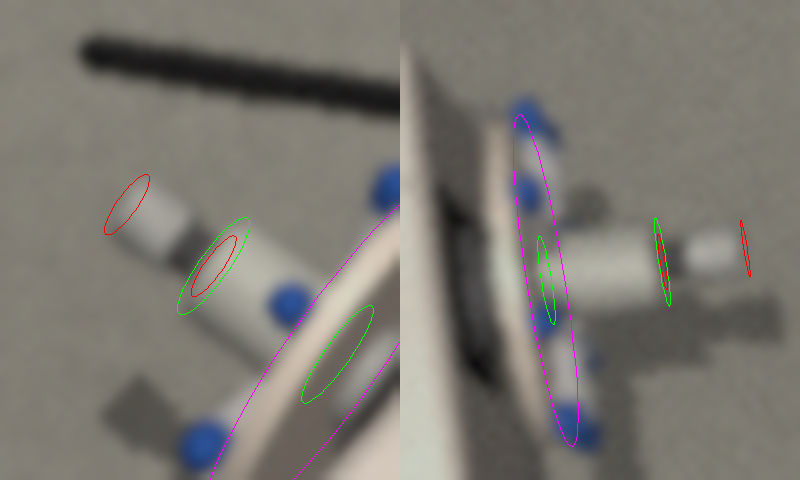

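```bash
python3 - <<'E'
from ov import *
t=get_image('top');s=get_image('scene')
g=cv2.cvtColor(t,cv2.COLOR_BGR2GRAY).astype(int)
print('col 281..287, rows 195..208');print(g[195:209,280:288])
print('hub cols 265..276 rows 192..214');print(g[194:214,264:278:2])
# predicted silhouette rows for G=(550,12)
G=[550.2,12,130];a=.158
for d,r in[(-18,10),(8,16),(30,16)]:
    q=proj('top',circ(G,a,d,r));print(d,'u',q[:,0].mean().round(1),'v',q[:,1].min().round(2),q[:,1].max().round(2))
E
```

```text
col 281..287, rows 195..208
[[125 124 124 122 122 122 123 122]
 [128 125 123 124 122 121 118 120]
 [124 123 123 123 121 122 117 115]
 [121 120 123 126 130 128 125 117]
 [112 126 138 140 144 145 136 119]
 [106 143 158 159 157 158 148 125]
 [112 154 167 165 162 162 150 124]
 [107 147 160 159 155 152 140 124]
 [ 95 125 137 140 138 133 128 117]
 [ 88 108 117 120 119 118 116 116]
 [ 98 105 109 110 115 117 118 116]
 [ 92  96 107 117 120 120 116 114]
 [ 84  87  98 112 114 111 101  98]
 [ 82  83  87  90  96  95  88  84]]
hub cols 265..276 rows 192..214
[[131  99  86 102 120 123 123]
 [132  92  82  96 121 122 126]
 [126  88  83  90 118 120 123]
 [110  80  87  98 120 119 118]
 [ 98  90 101 115 129 127 116]
 [107 122 128 137 141 142 114]
 [116 146 147 151 155 158 118]
 [133 158 161 163 165 167 126]
 [157 168 172 172 174 177 138]
 [172 173 176 178 178 178 148]
 [168 171 175 174 173 173 151]
 [155 164 165 164 162 159 146]
 [130 150 152 150 148 144 132]
 [107 130 138 136 130 125 118]
 [ 81 109 121 116 110 102  98]
 [ 73 105 103  92  92  88  84]
 [ 79 115  96  83  82  85  82]
 [ 98 120  95  81  80  80  85]
 [125 129  97  83  81  81  82]
 [141 144 100  80  81  80  84]]
-18 u 285.6 v 197.45 204.36
8 u 276.6 v 196.81 207.87
30 u 269.0 v 198.03 209.09
```

Request:
move_arm:
  deltas:
    - [120,-0.003,-0.002,0.04,-0.002]
    - [120,-0.003,-0.002,0.08,-0.002]
    - [120,-0.003,-0.002,0.12,-0.002]
    - [120,-0.003,-0.002,0.12,-0.002]
    - [120,-0.003,-0.002,0.12,-0.002]

```text
t: 6.4
ee_pos: [523.1, -242.4, 113.8]
orientation: [-2.264, -2.172, 0.002]
ft_force: [0.9, -0.9, 1.2]
width: 46.3
```

```bash
python3 - <<'E'
from h import *
delta([523.5,-245.5,55],1.571-.043)
s=get_image('scene');t=get_image('top')
def crop(im,x,y,w,h,f):return cv2.resize(im[y:y+h,x:x+w],None,fx=f,fy=f,interpolation=cv2.INTER_LANCZOS4)
cv2.imwrite('pics/c6.png',np.hstack([crop(s,265,125,80,80,5),crop(t,330,170,80,80,5)]))
E
```

```text
t 6.4 d(m) [-0.0032  0.0008  0.0588] yaw 1.5294 roll 0.0014 tilt [-0.0044  0.0023 -1.    ] F [ 0.94 -0.94  1.17] p [ 523.1 -242.4  113.8]
```

View pics/c6.png

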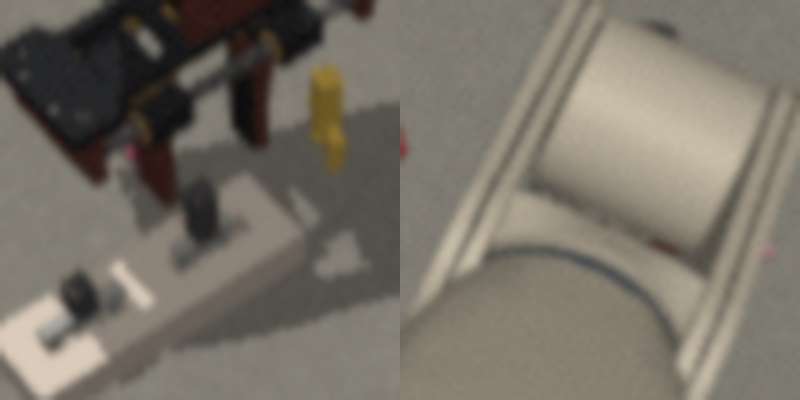

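```bash
python3 - <<'E'
from h import *
for x,y in((-23,-10),(-23,10),(-36.5,-10),(-36.5,10),(23,-10),(23,10),(36.5,-10),(36.5,10),(0,0)):
    # y: world-y like
    p=proj('scene',[[523.1+x,-242.4+y,99.8]])[0];print(x,y,(p-[265,125])*5+2)
E
```

```text
-23 -10 [225.78194885 127.50503206]
-23 10 [251.6906018  151.81370515]
-36.5 -10 [246.61929402 113.38967797]
-36.5 10 [272.56823251 137.51333211]
23 -10 [153.5946674  176.42383271]
23 10 [179.35333537 201.37820574]
36.5 -10 [132.05620452 191.02530865]
36.5 10 [157.7670111  216.17374747]
0 0 [202.79386097 164.07707428]
```

Request:
move_arm:
  deltas:
    - [120,-0.003,0.0005,0.02,0.001]
    - [120,-0.003,0.0005,0.04,0.001]
    - [120,-0.003,0.0005,0.055,0.001]
    - [120,-0.003,0.0005,0.0585,0.001]
    - [120,-0.003,0.0005,0.0585,0.001]

```text
t: 6.92
ee_pos: [525.4, -247.4, 58.2]
orientation: [2.268, 2.171, 0.001]
ft_force: [0.2, -0.6, 1.1]
width: 46.3
```

Request:
move_arm:
  deltas:
    - [160,0,0,0,0]
    - [190,0,0,0,0]
    - [210,0,0,0,0]
    - [230,0,0,0,0]
    - [255,0,0,0,0]

```text
t: 7.33
ee_pos: [524.7, -247.3, 57.3]
orientation: [2.269, 2.171, 0.001]
ft_force: [0.4, -0.1, 0.6]
width: 17.1
```

Request:
move_arm:
  deltas:
    - [255,0,0,0,0]
    - [255,0,0,0,0]
    - [255,0,0,0,0]

```text
t: 7.58
ee_pos: [524.6, -247.3, 57.0]
orientation: [2.269, 2.172, 0.0]
ft_force: [-1.3, -0.4, 4.2]
width: 14.1
```

```bash
python3 - <<'E'
from h import *
delta([523.5,-245.5,55],1.571-.043)
s=get_image('scene')
def crop(im,x,y,w,h,f):return cv2.resize(im[y:y+h,x:x+w],None,fx=f,fy=f,interpolation=cv2.INTER_LANCZOS4)
cv2.imwrite('pics/c7.png',crop(s,265,135,80,80,7))
E
```

```text
t 7.58 d(m) [ 0.0017 -0.0012  0.002 ] yaw 1.5268 roll -0.0012 tilt [ 4.e-04 -2.e-04 -1.e+00] F [-1.27 -0.43  4.21] p [ 524.6 -247.3   57. ]
```

View pics/c7.png

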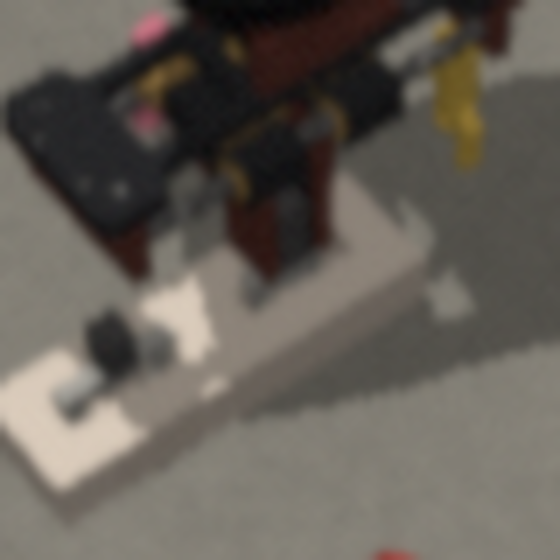

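Request:
move_arm:
  deltas:
    - [255,0,0,-0.015,0]
    - [255,0,0,-0.045,0]
    - [255,0,0,-0.085,0]
    - [255,0,0,-0.125,0]
    - [255,0,0,-0.165,0]

```text
t: 8.05
ee_pos: [523.7, -246.8, 222.7]
orientation: [-2.269, -2.171, 0.001]
ft_force: [1.3, -0.6, -1.1]
width: 14.0
```

```bash
python3 - <<'E'
from h import *
delta([556,-28,225],1.571+.158)
for c in('scene',):
  s=get_image(c)
  for n in('clip_grip','clip'):
    print([(round(d['conf'],2),np.round(d['location'],1).tolist()) for d in place_of(c,n)])
p=proj('scene',[get_obs()['ee_pos']])[0].astype(int);x,y=p-[45,30]
cv2.imwrite('pics/c8.png',cv2.resize(s[y:y+80,x:x+90],None,fx=7,fy=7,interpolation=cv2.INTER_LANCZOS4))
E
```

```text
t 8.05 d(m) [ 0.22    0.0226 -0.0021] yaw 1.5267 roll -0.2023 tilt [-1.5e-03  8.0e-04 -1.0e+00] F [ 1.27 -0.64 -1.06] p [ 523.7 -246.8  222.7]
[(0.51, [511.2, -337.6, 47.3]), (0.47, [525.0, -244.8, 219.5])]
[(0.68, [423.9, -264.5, 9.0]), (0.48, [523.4, -243.1, 181.6]), (0.41, [507.0, -341.0, 5.9])]
```

View pics/c8.png

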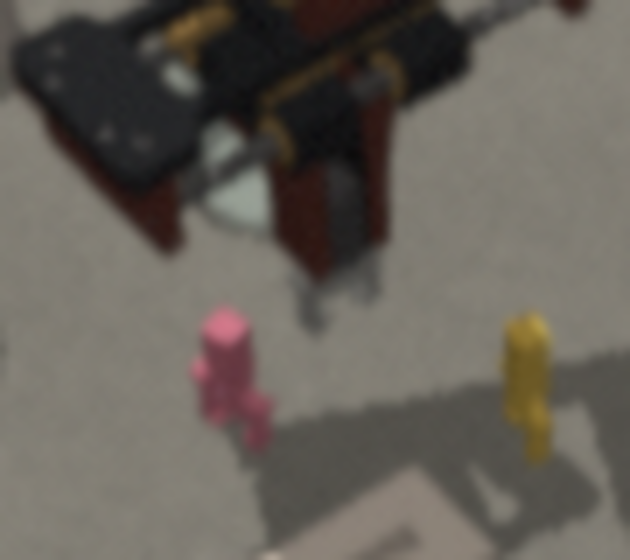

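Request:
move_arm:
  deltas:
    - [255,0.038,0.004,-0.002,-0.1]
    - [255,0.076,0.008,-0.002,-0.202]
    - [255,0.114,0.012,-0.002,-0.202]
    - [255,0.152,0.016,-0.002,-0.202]
    - [255,0.19,0.02,-0.002,-0.202]

```text
t: 8.62
ee_pos: [551.4, -56.5, 221.5]
orientation: [-2.038, -2.387, 0.003]
ft_force: [0.4, -0.1, -0.1]
width: 13.7
```

Request:
move_arm:
  deltas:
    - [255,0.02,0,0,0]
    - [255,0.02,0,0,0]
    - [255,0.02,0,0,0]

```text
t: 8.87
ee_pos: [548.5, -37.6, 221.9]
orientation: [-2.034, -2.391, 0.003]
ft_force: [-0.3, -0.1, -0.9]
width: 13.8
```

```bash
python3 - <<'E'
from ov import *
delta([550.2,12,190],1.571+.158)
s=get_image('scene')
cv2.imwrite('pics/o6.png',overlay(s,'scene',325,165,80,80,8,[550.2,12,130],.158,0)[:600])
E
```

```text
t 8.87 d(m) [0.0486 0.0097 0.0318] yaw 1.7314 roll 0.0024 tilt [-0.0033 -0.     -1.    ] F [-0.28 -0.1  -0.94] p [548.5 -37.6 221.9]
```

View pics/o6.png

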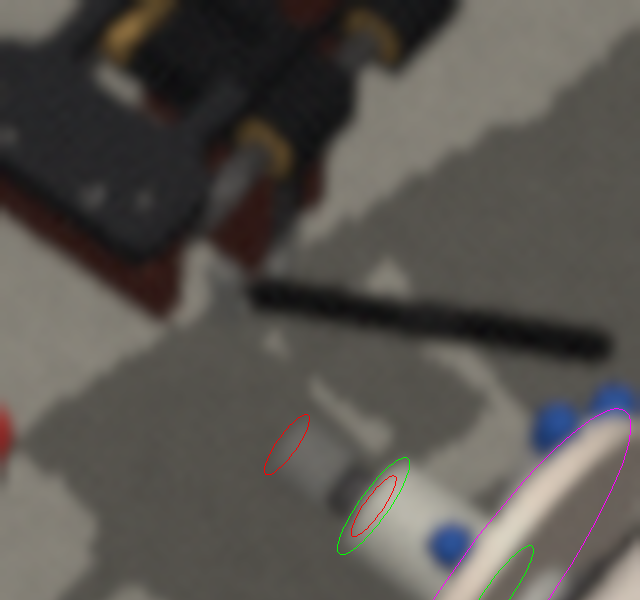

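Request:
move_arm:
  deltas:
    - [255,0.015,0.01,0,0.002]
    - [255,0.03,0.01,0.0,0.002]
    - [255,0.038,0.01,0.015,0.002]
    - [255,0.038,0.01,0.0315,0.002]
    - [255,0.038,0.01,0.0315,0.002]

```text
t: 9.33
ee_pos: [551.5, -0.5, 189.0]
orientation: [-2.04, -2.384, 0.006]
ft_force: [0.1, 0.5, -0.5]
width: 13.9
```

```bash
python3 - <<'E'
from ov import *
delta([550.2,12,189],1.571+.158)
s=get_image('scene')
cv2.imwrite('pics/o7.png',overlay(s,'scene',335,165,75,75,8,[550.2,12,130],.158,0)[:600])
for n in('clip','groove','clip_grip'):
    print([(round(d['conf'],2),np.round(d['location'],1).tolist()) for d in place_of('scene',n)])
E
```

```text
t 9.33 d(m) [0.0125 0.0007 0.    ] yaw 1.7257 roll -0.0033 tilt [-5.5e-03 -1.0e-04 -1.0e+00] F [ 0.14  0.47 -0.47] p [ 5.515e+02 -5.000e-01  1.890e+02]
[(0.7, [423.1, -266.2, 8.8]), (0.5, [547.5, 0.4, 146.4]), (0.48, [506.2, -339.5, 6.9])]
[(0.59, [550.7, 16.1, 134.6])]
[(0.46, [506.9, -340.5, 46.8]), (0.44, [422.4, -267.5, 51.5]), (0.43, [555.0, 0.8, 183.2])]
```

View pics/o7.png

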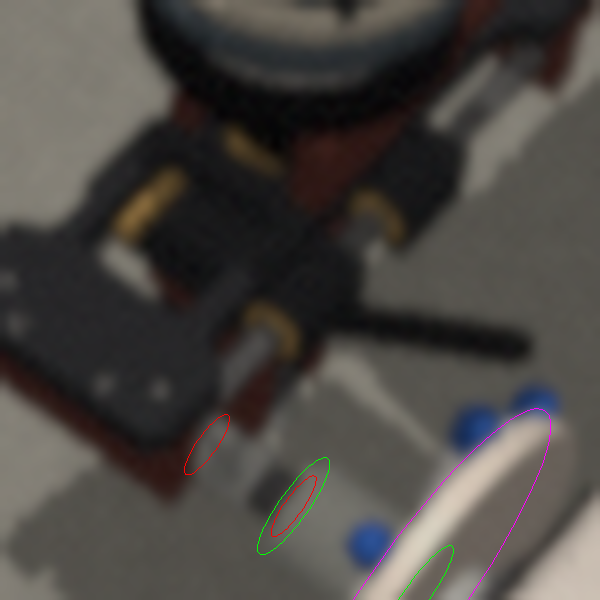

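Request:
move_arm:
  deltas:
    - [255,0.004,0.0,0,-0.003]
    - [255,0.007,0.0,0.0,-0.003]
    - [255,0.009,0.0,0,-0.003]
    - [255,0.009,0.0,0,-0.003]

```text
t: 9.87
ee_pos: [552.2, 9.9, 192.6]
orientation: [2.037, 2.391, 0.001]
ft_force: [-0.5, -0.3, -0.1]
width: 13.8
```

Request:
move_arm:
  deltas:
    - [255,0.001,0.0,0,0]
    - [255,0.002,0.0,0,0]
    - [255,0.002,0.0,0,0]

```text
t: 10.12
ee_pos: [551.7, 11.7, 192.2]
orientation: [-2.038, -2.391, 0.0]
ft_force: [-0.4, 0.1, -0.7]
width: 14.1
```

```bash
python3 - <<'E'
from ov import *
delta([550.2,12,189],1.571+.158)
s=get_image('scene')
I=cv2.resize(s[200:265,345:425],None,fx=9,fy=9,interpolation=cv2.INTER_LANCZOS4)
I=np.clip((I.astype(float)-20)*1.7,0,255).astype(np.uint8)
cv2.imwrite('pics/o8.png',I)
E
```

```text
t 10.12 d(m) [ 0.0006 -0.0015  0.0032] yaw 1.73 roll 0.001 tilt [-0.  0. -1.] F [-0.43  0.09 -0.66] p [551.7  11.7 192.2]
```

View pics/o8.png

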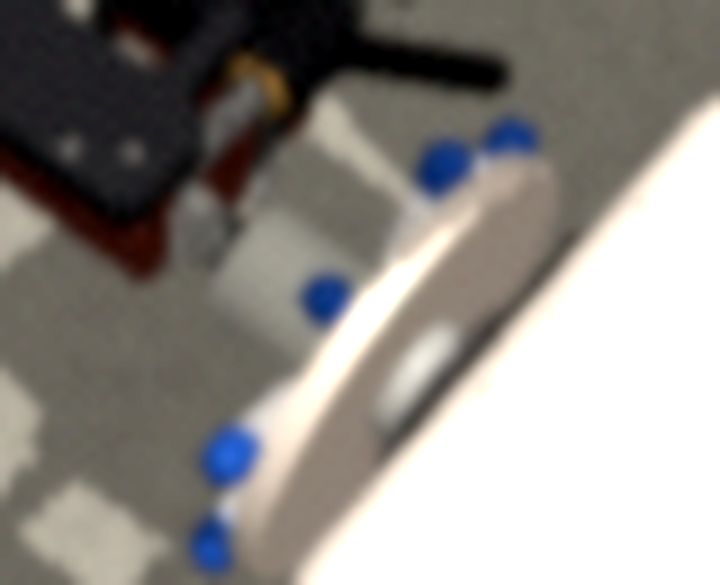

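Request:
move_arm:
  deltas:
    - [255,-0.006,-0.0015,0,0]
    - [255,-0.006,-0.0015,0.002,0]
    - [255,-0.006,-0.0015,0.004,0]
    - [255,-0.006,-0.0015,0.004,0]

```text
t: 10.5
ee_pos: [551.0, 5.1, 187.7]
orientation: [-2.038, -2.39, 0.001]
ft_force: [1.0, -0.1, -0.6]
width: 13.5
```

Request:
move_arm:
  deltas:
    - [255,0.0015,0.0,0,0]
    - [255,0.003,0.0,0,0]
    - [255,0.004,0,0,0]
    - [255,0.004,0,0,0]

```text
t: 10.83
ee_pos: [550.6, 9.6, 188.2]
orientation: [2.038, 2.391, 0.0]
ft_force: [-0.4, -0.1, -0.8]
width: 13.8
```

Request:
move_arm:
  deltas:
    - [255,0.001,0.0,0,0]
    - [255,0.002,0.0,0,0]
    - [255,0.002,0,0,0]

```text
t: 11.08
ee_pos: [550.3, 11.4, 188.2]
orientation: [-2.038, -2.391, -0.0]
ft_force: [0.3, -0.2, 0.0]
width: 13.9
```

Request:
move_arm:
  deltas:
    - [255,0.001,0.0,0,0]
    - [255,0.001,0.0,0,0]
    - [255,0.001,0,0,0]

```text
t: 11.33
ee_pos: [550.1, 12.3, 188.2]
orientation: [-2.038, -2.391, 0.0]
ft_force: [-0.3, -1.0, -1.5]
width: 14.0
```

Request:
move_arm:
  deltas:
    - [255,0.001,0.0,0,0]
    - [255,0.001,0.0,0,0]
    - [255,0.001,0,0,0]

```text
t: 11.58
ee_pos: [550.0, 13.2, 188.2]
orientation: [2.038, 2.391, -0.0]
ft_force: [-0.1, 0.4, -0.9]
width: 14.0
```

Request:
move_arm:
  deltas:
    - [255,0.001,0.0,0,0]
    - [255,0.001,0.0,0,0]
    - [255,0.001,0,0,0]

```text
t: 11.83
ee_pos: [549.9, 13.8, 188.2]
orientation: [2.037, 2.391, -0.001]
ft_force: [-0.0, -3.5, 0.1]
width: 14.0
```

Request:
move_arm:
  deltas:
    - [255,0.001,0.0,0,0]
    - [255,0.001,0.0,0,0]
    - [255,0.001,0,0,0]

```text
t: 12.08
ee_pos: [549.9, 14.4, 188.3]
orientation: [2.037, 2.39, -0.001]
ft_force: [2.0, -5.8, -0.4]
width: 13.8
```

```bash
python3 - <<'E'
from ov import *
delta([550.2,12,188],1.571+.158)
s=get_image('scene')
I=cv2.resize(s[200:265,345:425],None,fx=9,fy=9,interpolation=cv2.INTER_LANCZOS4)
I=np.clip((I.astype(float)-20)*1.7,0,255).astype(np.uint8)
cv2.imwrite('pics/o9.png',I)
E
```

```text
t 12.08 d(m) [-0.0024 -0.0001  0.0003] yaw 1.7301 roll 0.0011 tilt [ 5.0e-04 -1.5e-03 -1.0e+00] F [ 2.   -5.81 -0.41] p [549.9  14.4 188.3]
```

View pics/o9.png

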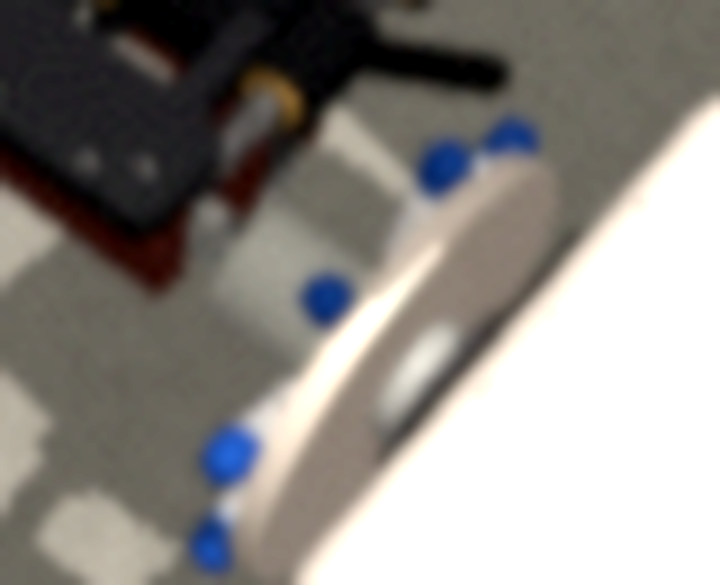

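Request:
move_arm:
  deltas:
    - [255,-0.0037,0.0,0,-0.001]
    - [255,-0.0037,0.0,0,-0.001]
    - [255,-0.0037,0,0,-0.001]
    - [255,-0.0037,0,0,-0.001]

```text
t: 12.47
ee_pos: [550.2, 11.8, 188.1]
orientation: [-2.037, -2.391, -0.0]
ft_force: [0.3, -0.1, -1.1]
width: 14.0
```

```bash
python3 - <<'E'
from ov import *
delta([550.2,11.6,188],1.571+.158)
s=get_image('scene')
G=[550.2,12,130];a=.158
x0,y0,f=345,205,10
I=cv2.resize(s[y0:y0+55,x0:x0+70],None,fx=f,fy=f,interpolation=cv2.INTER_LANCZOS4)
I=np.clip((I.astype(float)-10)*1.9,0,255).astype(np.uint8)
J=I.copy()
# clip model: crown rectangle corners, origin at G+ z 19.1, tcp-based
o=get_obs();p=o['ee_pos'];C=np.array([p[0],p[1],p[2]-38.9]);X=np.array([np.cos(a),np.sin(a),0]);Y=np.array([-np.sin(a),np.cos(a),0]);Z=np.array([0,0,1.])
for yy in(-4,4):
    for w,z0,z1 in((18,7,21),(14.5,-8.1,7)):
        q=[C+X*u+Y*yy+Z*v for u,v in((-w,z0),(w,z0),(w,z1),(-w,z1))]
        q=(proj('scene',q)-[x0,y0]+.5)*f-.5
        cv2.polylines(J,[np.round(q).astype(int)],True,(0,255,255) if w==18 else (255,255,0),1)
cv2.imwrite('pics/o10.png',np.vstack([I[:290],J[:290]]))
E
```

```text
t 12.47 d(m) [-0.0002  0.      0.0001] yaw 1.7306 roll 0.0016 tilt [-3.e-04  5.e-04 -1.e+00] F [ 0.29 -0.13 -1.1 ] p [550.2  11.8 188.1]
```

View pics/o10.png

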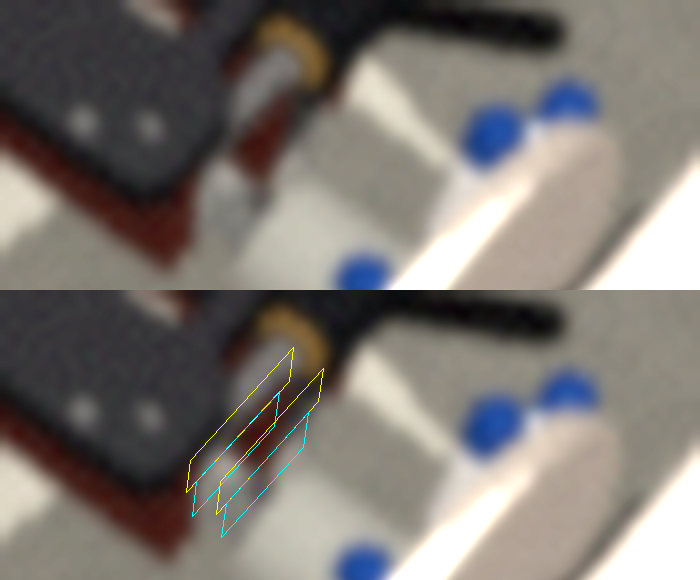

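Request:
move_arm:
  deltas:
    - [255,-0.0002,0.0007,0.002,0.001]
    - [255,-0.0002,0.0007,0.004,0.001]
    - [255,-0.0002,0.0007,0.006,0.001]
    - [255,-0.0002,0.0007,0.006,0.001]

```text
t: 12.85
ee_pos: [550.6, 11.6, 181.6]
orientation: [-2.037, -2.39, 0.001]
ft_force: [0.4, 0.4, -1.0]
width: 13.8
```

Request:
move_arm:
  deltas:
    - [255,0,0,0.001,0]
    - [255,0,0,0.002,0]
    - [255,0,0,0.003,0]
    - [255,0,0,0.003,0]

```text
t: 13.18
ee_pos: [551.1, 11.5, 179.2]
orientation: [2.038, 2.391, 0.0]
ft_force: [1.0, 0.1, -0.4]
width: 13.6
```

Request:
move_arm:
  deltas:
    - [255,0,0,0.001,0]
    - [255,0,0,0.002,0]
    - [255,0,0,0.003,0]
    - [255,0,0,0.003,0]

```text
t: 13.52
ee_pos: [551.2, 11.4, 176.3]
orientation: [2.038, 2.39, 0.001]
ft_force: [0.3, 1.0, 2.6]
width: 13.6
```

Request:
move_arm:
  deltas:
    - [255,0,0,0.001,0]
    - [255,0,0,0.002,0]
    - [255,0,0,0.003,0]
    - [255,0,0,0.003,0]

```text
t: 13.85
ee_pos: [551.3, 11.4, 173.3]
orientation: [2.038, 2.391, 0.001]
ft_force: [0.1, 0.9, 4.0]
width: 13.5
```

Request:
move_arm:
  deltas:
    - [255,0,0,0.001,0]
    - [255,0,0,0.002,0]
    - [255,0,0,0.003,0]
    - [255,0,0,0.003,0]

```text
t: 14.18
ee_pos: [551.3, 11.4, 170.4]
orientation: [2.038, 2.39, 0.001]
ft_force: [-0.2, -0.2, 6.0]
width: 13.9
```

Request:
move_arm:
  deltas:
    - [255,0,0,0.001,0]
    - [255,0,0,0.002,0]
    - [255,0,0,0.003,0]
    - [255,0,0,0.003,0]

```text
t: 14.52
ee_pos: [551.4, 11.5, 167.8]
orientation: [2.038, 2.39, 0.001]
ft_force: [-0.5, 0.7, 9.0]
width: 14.0
```

Request:
move_arm:
  deltas:
    - [255,0,0,0.001,0]
    - [255,0,0,0.002,0]
    - [255,0,0,0.002,0]

```text
t: 14.77
ee_pos: [551.3, 11.4, 165.7]
orientation: [2.038, 2.39, 0.001]
ft_force: [0.1, -0.1, 6.9]
width: 13.8
```

Request:
move_arm:
  deltas:
    - [255,0,0,0.0005,0]
    - [255,0,0,0.001,0]

```text
t: 14.93
ee_pos: [551.4, 11.4, 164.9]
orientation: [2.037, 2.39, 0.001]
ft_force: [-1.0, -0.4, 9.8]
width: 14.2
```

Request:
move_arm:
  deltas:
    - [255,0,0,0.0005,0]
    - [255,0,0,0.001,0]

```text
t: 15.1
ee_pos: [551.4, 11.4, 164.0]
orientation: [2.037, 2.39, 0.001]
ft_force: [-1.5, -0.5, 11.1]
width: 13.9
```

Request:
move_arm:
  deltas:
    - [255,0,0,0.0005,0]
    - [255,0,0,0.001,0]

```text
t: 15.27
ee_pos: [551.4, 11.4, 162.9]
orientation: [2.037, 2.39, 0.001]
ft_force: [-0.7, -0.4, 5.5]
width: 14.3
```

Request:
move_arm:
  deltas:
    - [255,0,0,0.0005,0]
    - [255,0,0,0.001,0]

```text
t: 15.43
ee_pos: [551.2, 11.4, 161.4]
orientation: [2.038, 2.39, 0.001]
ft_force: [0.7, -0.5, 6.8]
width: 13.5
```

The force fell from about 11 N to 5.5 N, and it now matches a seated clip (161.4 − 168.9 = −7.5 mm). I'll ease off to the shaft's rest height.

Request:
move_arm:
  deltas:
    - [255,0,0,-0.002,0]
    - [255,0,0,-0.004,0]
    - [255,0,0,-0.006,0]
    - [255,0,0,-0.007,0]
    - [255,0,0,-0.007,0]

```text
t: 15.85
ee_pos: [551.1, 11.5, 168.3]
orientation: [2.038, 2.391, 0.0]
ft_force: [2.6, -0.0, 0.8]
width: 13.6
```

Request:
move_arm:
  deltas:
    - [255,0,0,0,0]
    - [255,0,0,0,0]
    - [255,0,0,0,0]
    - [255,0,0,0,0]

```text
t: 16.18
ee_pos: [551.1, 11.5, 168.2]
orientation: [2.038, 2.391, 0.0]
ft_force: [2.4, -0.6, 0.5]
width: 13.6
```

```bash
python3 - <<'E'
from ov import *
delta([550.9,11.4,168.9],1.571+.158)
s=get_image('scene')
I=cv2.resize(s[200:265,345:425],None,fx=9,fy=9,interpolation=cv2.INTER_LANCZOS4)
cv2.imwrite('pics/o11.png',np.clip((I.astype(float)-10)*1.8,0,255).astype(np.uint8))
E
```

```text
t 16.18 d(m) [-0.     -0.0002 -0.0007] yaw 1.7297 roll 0.0007 tilt [ 3.e-04  0.e+00 -1.e+00] F [ 2.42 -0.6   0.52] p [551.1  11.5 168.2]
```

View pics/o11.png

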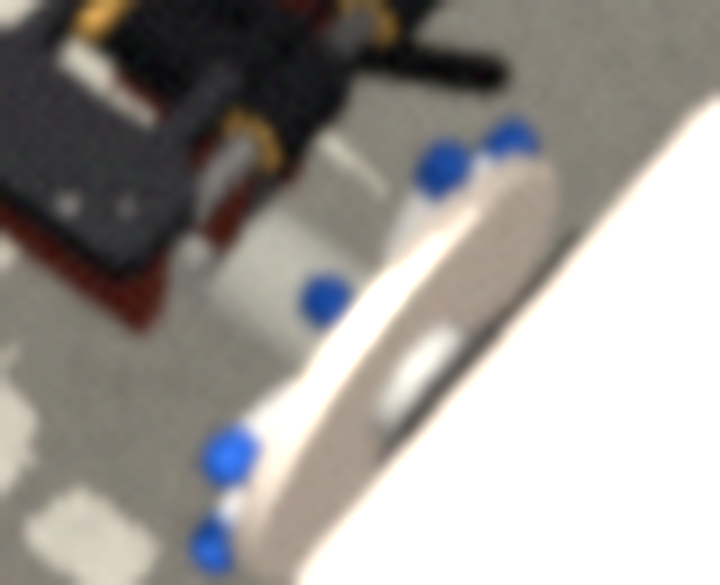

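Request:
move_arm:
  deltas:
    - [225,0,0,0,0]
    - [205,0,0,0,0]
    - [180,0,0,0,0]
    - [150,0,0,0,0]
    - [150,0,0,0,0]

```text
t: 16.65
ee_pos: [550.5, 11.5, 168.0]
orientation: [-2.037, -2.39, 0.001]
ft_force: [-0.1, 1.1, 0.1]
width: 33.4
```

Request:
move_arm:
  deltas:
    - [150,0,0,-0.01,0]
    - [150,0,0,-0.03,0]
    - [150,0,0,-0.06,0]
    - [150,0,0,-0.08,0]
    - [150,0,0,-0.08,0]

```text
t: 17.07
ee_pos: [553.4, 11.5, 253.2]
orientation: [2.034, 2.387, 0.008]
ft_force: [0.7, 0.5, 0.3]
width: 36.5
```

Request:
move_arm:
  deltas:
    - [150,-0.04,0,0,0]
    - [150,-0.08,0,0,0]
    - [150,-0.12,0,0,0]
    - [150,-0.16,0,0,0]
    - [150,-0.2,0,0,0]

```text
t: 17.48
ee_pos: [582.2, -187.6, 247.8]
orientation: [-2.037, -2.391, 0.0]
ft_force: [0.3, 0.5, -0.2]
width: 36.3
```

```bash
python3 - <<'E'
from ov import *
o=get_obs();print(o['t'],o['ee_pos'],o['ft_force'],o['width'])
s=get_image('scene');t=get_image('top')
G=[551,12,130];a=.158
f=10;out=[]
for im,c,x0,y0 in((s,'scene',350,205),(t,'top',255,180)):
    I=cv2.resize(im[y0:y0+40,x0:x0+40],None,fx=f,fy=f,interpolation=cv2.INTER_LANCZOS4);J=I.copy()
    C=np.array(G);X=np.array([np.cos(a),np.sin(a),0]);Y=np.array([-np.sin(a),np.cos(a),0]);Z=np.array([0,0,1.])
    for yy in(-4,4):
        for w,z0,z1 in((18,7,21),(7,21,57)):
            q=[C+X*u+Y*(yy if w==18 else yy*7/4)+Z*v for u,v in((-w,z0),(w,z0),(w,z1),(-w,z1))]
            q=(proj(c,q)-[x0,y0]+.5)*f-.5
            cv2.polylines(J,[np.round(q).astype(int)],True,(0,255,255),1)
    out.append(np.vstack([I[:300],J[:300]]))
    for n in('clip','groove','clip_grip','hub_face'):
        print(c,n,[(round(d['conf'],2),np.round(d['location'],1).tolist()) for d in place_of(c,n)])
cv2.imwrite('pics/f1.png',np.hstack(out));cv2.imwrite('pics/f2.png',s)
E
```

```text
17.4833 [ 582.23368817 -187.62072132  247.8311885 ] [ 0.33791583  0.47715131 -0.20091928] 36.305724012336235
scene clip [(0.47, [551.3, 15.6, 128.7]), (0.47, [422.3, -265.4, 7.9])]
scene groove [(0.75, [552.8, 15.3, 128.4])]
scene clip_grip [(0.64, [422.9, -266.6, 51.6]), (0.52, [554.8, 18.0, 166.8])]
scene hub_face [(0.6, [549.7, 22.3, 126.4])]
top clip [(0.59, [552.6, 11.4, 127.2]), (0.49, [503.0, -342.8, 8.6]), (0.4, [423.6, -264.2, 7.6])]
top groove [(0.84, [553.3, 11.0, 128.7])]
top clip_grip [(0.64, [418.8, -265.9, 43.7]), (0.55, [549.3, 13.9, 173.1]), (0.47, [510.0, -342.8, 44.4]), (0.46, [526.1, 152.4, -0.1])]
top hub_face [(0.57, [552.7, 18.2, 129.4])]
```

View pics/f1.png

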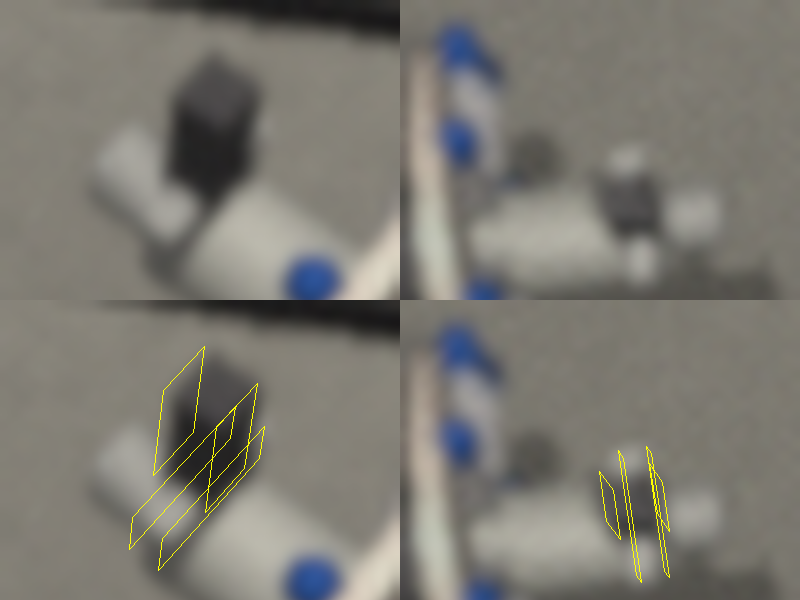

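View pics/f2.png

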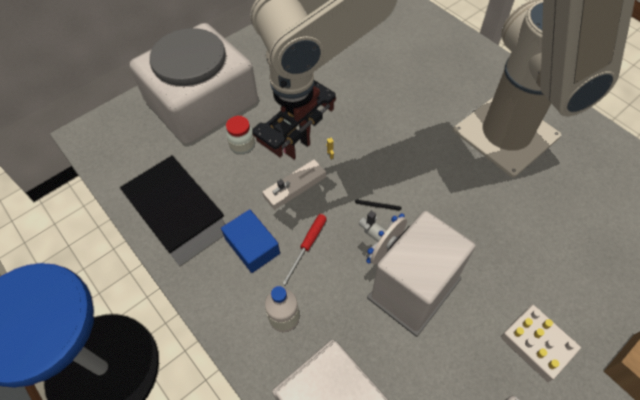

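The pictures show the clip upright in the groove, against the hub and released. Scene pixels are about (371,222) for the scene view and (278,200) for the top view. The networks put clip and groove within about 2 mm of each other in both. The spare clip is still in the stand. Now a short settle, then I'll hand in.

Request:
move_arm:
  deltas:
    - [150,0,0,0,0]
    - [150,0,0,0,0]
    - [150,0,0,0,0]

```text
t: 18.23
ee_pos: [582.7, -185.6, 248.3]
orientation: [2.037, 2.391, 0.0]
ft_force: [-0.3, -0.3, -0.0]
width: 36.2
```

```bash
python3 -c "
from workcell import *
print(close_job())"
```

```text
the job is handed in; nothing more can be done
None
```

The disc is home, and the narrower clip is pressed into the groove and released. I handed the job in at about 18 s; it reported no verdict.

- **Disc:** I pushed it with the closed fingers on the hub's rim until it met the stop. The highest force I read was 17 N.
- **Clip:** I took the tall-gripped dark clip from the stand's -x pocket. I touched it lightly to the hub face (about 6 N) to set its position along the shaft, then pressed it down in small steps. The force rose to about 11 N and dropped to about 5.5 N at the snap. I went about 1.5 mm further, then eased off to the shaft's rest height. From the forces, the shaft sank about 11 mm.
- **Last checks:** After easing off, the tool height was within 1 mm of that of a fully seated clip at rest, with about 0.5 N vertical and 2.4 N sideways force until I let go. Both cameras then showed the clip upright in the groove against the hub, and the networks placed clip and groove within about 2 mm of each other.
- **Disagreements:** The scene camera and my fitted model were about 1–3 mm apart along the shaft, so I relied on the touches there. The networks put the shaft 2–3 mm further sideways than my top-view fit. The sideways force also pulled slightly that way.
- **Everything else:** The wider clip was still in its pocket and the bystanders looked unmoved, but I checked this by eye only.

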